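# Wipe the sherd chips off the sorting board

## Task

Take the scraper block by its grip and wipe the two loose chips along the grey sorting board into the catch tray at its end; do not touch the chips with the fingers. Then stand the scraper upright on the table, clear of the board and tray.

Things in the scene. Friction and masses are not known exactly. Their poses are not given: they have to be found in the camera images.
- scraper: Brown wooden scraper block, 0.25 kg, standing on the table left or right of the board (the plain brick-shaped sanding block opposite is not it). Wide foot 140 (x) x 30 (y) x 20 mm high, black rubber lip below; centred on it a narrow upright grip 80 (x) x 24 (y) mm, from 20 to 75 mm height. Origin: centre of the foot's underside; x along the foot, y across it, z up.
- board: Sorting board, fixed: flat grey slab without rim, 180 (x) x 220 (y) x 36 mm high. At its +y end a dark wooden open catch tray, y = 110 to 220 mm, as wide as the slab, walls 6 mm thick and 26 high, floor 6 high, no wall towards the slab: chips drop in over the slab's edge. Origin: centre of the slab's underside; y points along the board to the tray, z up. Yaw within 20 degrees.
- terra_chip: Plain terracotta chip, loose on the slab, about 31x40x13 mm. Origin: centre of its underside.
- glazed_chip: Blue and white glazed chip, loose on the slab, about 23x33x9 mm. Origin: centre of its underside. Both chips lie wholly within 60 mm of the slab's long middle line (y axis) and at least 40 mm from the slab's end opposite the tray: one wipe along the middle line, foot across it, takes both.

How it is judged:
By the outcome, as a careful person would: the job done as asked, in the order asked, and still so for the second after the job is handed in, with the robot touching nothing.
It also fails if it takes over 51 s, if anything falls off the work surface, if the arm or the gripper's body presses on something with over 40 N, if the wrist force passes 120 N, or if a joint passes its speed limit or range.

## Robot

A 6-joint arm with a two-finger parallel gripper is mounted at the origin on a cart in front of the work surface, level with it; the furniture and walls round the work are solid. World frame = base frame: x ahead of the robot, y to its left, z up, the work surface at z = 0. Lengths are in m, angles in rad, forces in N, time in s.
With the tool pointing down it reaches from about 0.375 to 0.9 m from the base axis. Payload 3.1 kg.
Tool frame: the origin (TCP) lies midway between the tips of the shut fingers; the grasp point (between the pads) lies grip_point_offset behind it (grip_point_offset is the distance from the TCP to the grasp point, in m); z points along the fingers, y is the line along which they close (so a half turn about z gives the same grasp; the last joint's range is limited). The gripper opens to 87 mm and grips with 3 to 60 N. Pads are 19 mm wide; open, the fingers measure 117 mm over their backs; the gripper's body (75 mm by 190 mm) begins 51 mm behind the grasp point.
Start: joints at [-1.359, 0.527, 1.433, -0, 1.181, -0.178], TCP at [0.238, -0.578, 0.197] pointing down, gripper open.
Joint ranges: [-3.08, 3.08], [-0.75, 2.2], [0.22, 2.44], [-1.43, 4.57], [0, 2.65], [-2.85, 2.85]. Speed limits (rad/s): [2.79, 2.79, 3.14, 3.14, 3.14, 3.14].

## Interface

Orientations are given as a unit quaternion [w, x, y, z].
In Python, from plant import get_obs, camera, finish_job, grip_point_offset gives the robot as it stands. The module is installed in compiled form; this text tells all that it offers.
- The arm moves only by the shell command python3 -m handwheel 'ROWS' [FORCE]. ROWS is JSON, a list that holds one entry, the list of rows, each a list of 7 numbers: the shift along the tool's x, y, z in cm, then the turn, a rotation vector about the tool's x, y, z in rad, then the finger opening in cm, from 0 to 8.7. In form: [[[dx, dy, dz, ax, ay, az, fingers], ...]]. A call has 1 to 20 rows; each row is the pose to reach, as a shift and turn from the pose commanded when the call began, along the tool's axes at that moment; what a row does not reach only later rows make up. A row lasts 1/10 s, in which the tool goes at most 50 mm and 8.59 degrees, less where a joint would pass 70% of its speed; a pose out of reach is approached as far as the arm can. A call with a gripper value outside its range is refused whole. The fingers move at their own pace and stop on an object; FORCE is the grip in N (left out, the last holds). Time passes only in rows, so rows that repeat a pose let the fingers close. It gives the time, the measured TCP pose, the force, the opening and the grip force at its end, in the units of the state.
- get_obs(): the state, without advancing time (a new reading comes with each control period).
- camera(name): name is "side" or "top" or "wrist"; returns a dict with "img" (384x512x3 uint8, red, green, blue), "fx", "fy", "cx", "cy" (pixels), "rvec" (rotation vector, rad) and "tvec" (3), from world to camera coordinates, as OpenCV has them; the wrist camera has in their place "hand_eye" (4x4, takes a point from camera to tool coordinates, whose origin is the TCP and whose axes are the flange's). Camera axes: x right, y down, z forward; pixel columns grow to the right and rows downward; lengths in m; the calibration is good to about 2 mm. A picture is of the moment at which its call begins: read the wrist's pose just before it. There is no depth.
- finish_job(): hands the job in; it is judged then, once.
The state is a dict: "time_s": time; "joint_pos": joint angles; "qvel": joint speeds; "tau": joint torques, N m; "tcp_pos": TCP position; "ee_rot": TCP orientation; "contact_force": force on the tool from outside, world axes, zero at the start; "moment": the same for the moment, N m; "gripper_width": opening from 0.0 (shut) to 1.0 (fully open); "grip_force": force on a finger pad.
Only numpy, scipy, OpenCV 4.12 (cv2) and the standard library are available. Lean on these libraries where they do the work, as an engineer would, in place of code of your own. Each camera call takes 0.05 s, during which the arm holds its last target. There are 200 camera calls.

## Working session

There is one attempt and no reset: what is moved stays moved. The work goes in short steps, Python scripts to look and compute and a shell command to move; the robot and the scene stay as the last step left them, time stands still between calls to the robot, and variables do not carry over. Pictures are saved under pics/ and viewed, at most 10 in all, crops included, and the job is handed in when it is done.

```bash
mkdir -p pics; python3 - <<'E'
from plant import *
import cv2,numpy as np
print(get_obs(),grip_point_offset)
ims=[]
for n in("top","side"):
    c=camera(n);np.savez(n+".npz",**c);cv2.imwrite(f"pics/{n}0.png",c["img"][:,:,::-1]);print(n,c["fx"],c["cx"],c["cy"],c["rvec"],c["tvec"])
E
```

```text
{'time_s': 0.0, 'joint_pos': array([-1.35849391e+00,  5.28467488e-01,  1.43389131e+00, -3.45895707e-05,
        1.18137421e+00, -1.78472373e-01]), 'qvel': array([-1.36781829e-03,  3.14592481e-04, -1.35469324e-03, -9.33619955e-05,
        1.67047157e-04,  1.08896633e-03]), 'tau': array([-1.33608879e-03, -4.40036559e+01, -1.76592118e+01,  6.32473198e-02,
        5.81236265e-02, -1.57871523e-04]), 'tcp_pos': array([ 0.23793236, -0.57709795,  0.19577437]), 'ee_rot': array([-1.06975502e-03,  9.80970692e-01,  1.94152919e-01, -3.40918071e-05]), 'contact_force': array([-0.72001111, -0.61420914,  0.6164672 ]), 'moment': array([-0.00349507, -0.01337533,  0.0246357 ]), 'grip_force': 0.0, 'gripper_width': 0.9995319739473915} 0.0187
top 458.3819705123611 250.8589230244258 189.99557961824863 [ 2.17036778 -2.18084187  0.10604928] [-0.00833816  0.53498056  1.31034679]
side 358.94937236328235 255.09505658781418 193.06355654975405 [ 0.12070965 -2.79805891  1.39582698] [0.53145339 0.09347974 1.22209505]
```

View pics/top0.png

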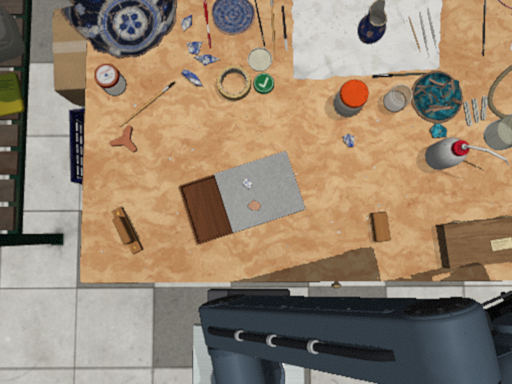

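View pics/side0.png

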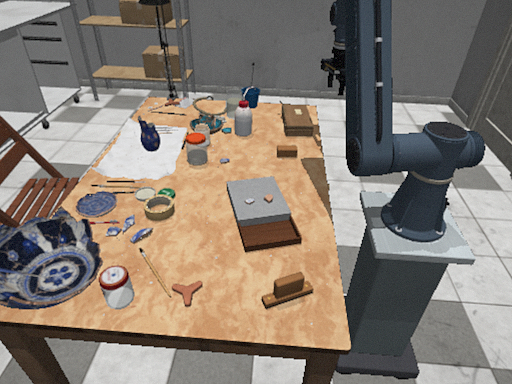

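The top view shows the scraper at about (128,230), the board with corners near (180,186)–(303,208) and the tray on its left. The chips are at (247,184) and (254,206), and the decoy block is at (380,226). Next I'll enlarge two crops to read the corners.

```bash
python3 - <<'E'
import cv2,numpy as np
a=cv2.imread("pics/top0.png")[140:260,100:320];cv2.imwrite("pics/t1.png",cv2.resize(a,None,fx=3.6,fy=3.6,interpolation=cv2.INTER_CUBIC))
b=cv2.imread("pics/side0.png")[165:315,220:330];cv2.imwrite("pics/s1.png",cv2.resize(b,None,fx=4,fy=4,interpolation=cv2.INTER_CUBIC))
E
```

```text
(no output)
```

View pics/t1.png

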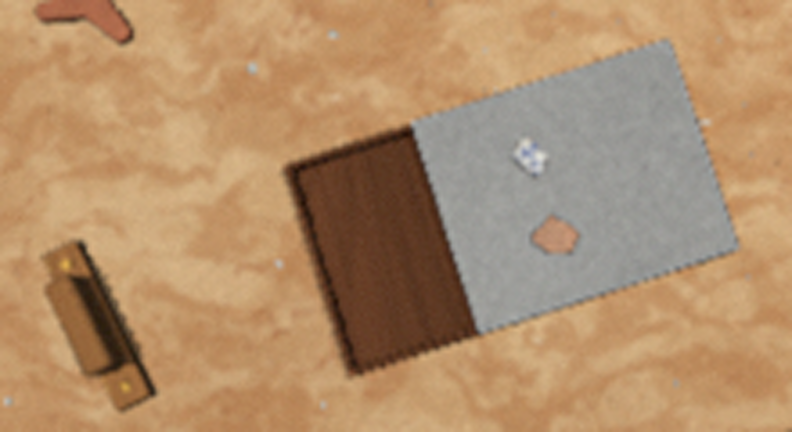

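View pics/s1.png

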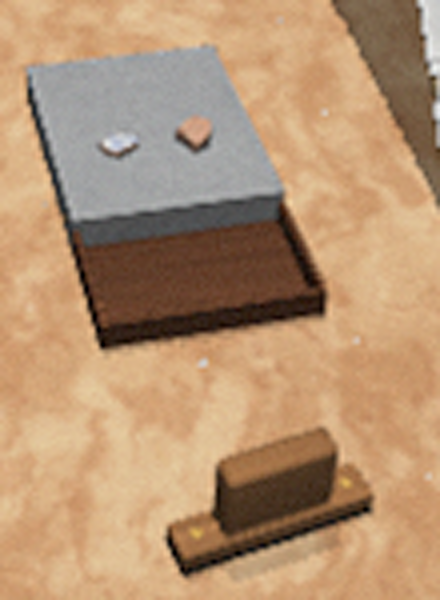

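The crops give the slab top corners as (413,123), (668,39), (739,247) and (478,334). In the top crop the scraper's screws are at (65,265) and (124,387); in the side crop they are at (195,534) and (345,483). The chips are at (530,156) and (556,236).

```bash
cat >h.py <<'E'
import numpy as np,cv2
from scipy.spatial.transform import Rotation as R
C={n:dict(np.load(n+".npz")) for n in("top","side")}
def ray(n,u,v,z):
    c=C[n];K=R.from_rotvec(c["rvec"]).as_matrix();o=-K.T@c["tvec"]
    d=K.T@np.array([(u-c["cx"])/c["fx"],(v-c["cy"])/c["fy"],1]);return o+d*(z-o[2])/d[2]
T=lambda u,v,z:ray("top",100+(u+.5)/3.6-.5,140+(v+.5)/3.6-.5,z)
S=lambda u,v,z:ray("side",220+(u+.5)/4-.5,165+(v+.5)/4-.5,z)
E
python3 - <<'E'
from h import *
from plant import get_obs
np.set_printoptions(precision=4,suppress=True)
P={}
for n,f,slab,scr,ch in(("top",T,[(413,123),(668,39),(739,247),(478,334)],[(65,265),(124,387)],[(530,156),(556,236)]),
 ("side",S,[(75,220),(30,68),(215,46),(283,193)],[(195,534),(345,483)],[(120,143),(195,133)])):
    q=np.array([f(*p,.036)[:2] for p in slab]);ctr=q.mean(0);print(n,"slab\n",q,ctr)
    y=(q[0]+q[3]-q[1]-q[2])/2;x=(q[0]-q[3]+q[1]-q[2])/2
    print("len",np.linalg.norm(y),np.linalg.norm(x),"yaw y",np.degrees(np.arctan2(*y[::-1])),"x",np.degrees(np.arctan2(*x[::-1])))
    yy=y/np.linalg.norm(y);xx=np.array([yy[1],-yy[0]])
    for p in ch:
        w=f(*p,.044)[:2];print("chip",w,"board x,y",(w-ctr)@xx,(w-ctr)@yy)
    s=np.array([f(*p,.02)[:2] for p in scr]);d=s[1]-s[0];print("scr",s,s.mean(0),np.degrees(np.arctan2(*d[::-1])))
print("grip top far/near",T(45,285,.075),T(75,275,.075),T(95,375,.075),T(118,368,.075))
r=R.from_quat(get_obs()["ee_rot"][[1,2,3,0]]).as_matrix();print(r)
E
```

```text
top slab
 [[ 0.5815  0.0947]
 [ 0.6491 -0.1115]
 [ 0.4804 -0.1663]
 [ 0.4121  0.0426]] [ 0.5308 -0.0351]
len 0.218310617012883 0.17728446404318418 yaw y 108.12500566617503 x 17.54565774660103
chip [0.5535 0.0006] board x,y 0.03268922094157313 0.026858874913167734
chip [ 0.4894 -0.0198] board x,y -0.034557546810216846 0.02739933169556631
scr [[0.4693 0.3765]
 [0.3712 0.3271]] [0.4203 0.3518] -153.250670667254
side slab
 [[ 0.5805  0.0956]
 [ 0.6451 -0.1098]
 [ 0.4771 -0.1641]
 [ 0.4139  0.0448]] [ 0.5292 -0.0334]
len 0.21675287785988465 0.17538097235828837 yaw y 107.1355438835787 x 17.425343869080177
chip [0.5525 0.0026] board x,y 0.03294854565626213 0.027452413633937262
chip [ 0.4897 -0.018 ] board x,y -0.03313099628924536 0.026351975901950906
scr [[0.4709 0.3758]
 [0.3719 0.3254]] [0.4214 0.3506] -153.00220318399272
grip top far/near [0.4515 0.3759 0.075 ] [0.4591 0.3529 0.075 ] [0.3821 0.3359 0.075 ] [0.3874 0.3183 0.075 ]
[[ 0.9246  0.3809 -0.0004]
 [ 0.3809 -0.9246  0.0019]
 [ 0.0004 -0.0019 -1.    ]]
```

```bash
python3 -m handwheel '[[[42,-34,-5,0,0,0,8.7],[42,-34,-5,0,0,0,8.7],[42,-34,-5,0,0,0,8.7],[42,-34,-5,0,0,0,8.7],[42,-34,-5,0,0,0,8.7],[42,-34,-5,0,0,0,8.7],[42,-34,-5,0,0,0,8.7],[42,-34,-5,0,0,0,8.7],[42,-34,-5,0,0,0,8.7],[42,-34,-5,0,0,0,8.7],[42,-34,-5,0,0,0,8.7],[52.3,-78.8,0,0,0,-0.078,8.7],[52.3,-78.8,0,0,0,-0.078,8.7],[52.3,-78.8,0,0,0,-0.078,8.7],[52.3,-78.8,0,0,0,-0.078,8.7],[52.3,-78.8,0,0,0,-0.078,8.7],[52.3,-78.8,0,0,0,-0.078,8.7],[52.3,-78.8,0,0,0,-0.078,8.7],[52.3,-78.8,0,0,0,-0.078,8.7],[52.3,-78.8,0,0,0,-0.078,8.7]]]'
python3 - <<'E'
from h import *
from plant import *
o=get_obs();r=R.from_quat(o["ee_rot"][[1,2,3,0]]).as_matrix()
d=np.array([.421,.351,.2])-o["tcp_pos"];print(o["joint_pos"],r.T@d*100,np.degrees(np.arctan2(r[1,0],r[0,0])))
E
```

```text
time_s: 2.1
tcp_pos: [0.4226, 0.3397, 0.1976]
ee_rot: [0.0, 0.973, 0.232, -0.0]
contact_force: [1.1, -0.1, 0.1]
gripper_width: 0.997
grip_force: 0.0
[ 4.71008731e-01  4.15450689e-01  1.63956746e+00 -2.11006980e-04
  1.08715533e+00  1.57285511e+00] [ 0.37346939 -1.08050773 -0.24115174] 26.87447487228449
```

```bash
python3 -m handwheel '[[[0,0,0,0,0,0,8.7],[0,0,0,0,0,0,8.7],[0,0,0,0,0,0,8.7]]]'
python3 - <<'E'
from h import *
from plant import *
o=get_obs();r=R.from_quat(o["ee_rot"][[1,2,3,0]]).as_matrix()
c=camera("wrist");cv2.imwrite("pics/w1.png",c["img"][:,:,::-1]);np.savez("wrist.npz",R=r,p=o["tcp_pos"],**c)
print(o["tcp_pos"],r,c["hand_eye"])
# predicted projections of foot corners and grip top for the estimate
W=np.eye(4);W[:3,:3]=r;W[:3,3]=o["tcp_pos"];M=np.linalg.inv(W@c["hand_eye"])
t=np.radians(26.9);img=c["img"][:,:,::-1].copy()
for a,b,z in((.07,.015,.02),(.04,.012,.075)):
    L=[]
    for s,u in((1,1),(1,-1),(-1,-1),(-1,1)):
        x,y=s*a,u*b;w=np.array([.421+x*np.cos(t)-y*np.sin(t),.351+x*np.sin(t)+y*np.cos(t),z,1]);k=M@w
        L.append([c["fx"]*k[0]/k[2]+c["cx"],c["fy"]*k[1]/k[2]+c["cy"]])
    print(np.round(L));cv2.polylines(img,[np.int32(L)],True,(0,255,0))
cv2.imwrite("pics/w1.png",img)
E
```

```text
time_s: 2.4
tcp_pos: [0.4234, 0.3368, 0.1979]
ee_rot: [0.0, 0.973, 0.232, -0.0]
contact_force: [-0.0, -0.2, 0.4]
gripper_width: 1.0
grip_force: 0.0
[0.42341252 0.33679021 0.19785264] [[ 8.92358368e-01  4.51326981e-01 -7.07239875e-04]
 [ 4.51326314e-01 -8.92358503e-01 -9.27609392e-04]
 [-1.04976666e-03  5.08564037e-04 -9.99999320e-01]] [[ 9.96499874e-04 -9.54290392e-01 -2.98879333e-01  8.30401035e-02]
 [ 9.99999276e-01  1.15270954e-03 -3.46362136e-04 -1.15064419e-03]
 [ 6.75051116e-04 -2.98878771e-01  9.54290849e-01 -1.87807481e-01]
 [ 0.00000000e+00  0.00000000e+00  0.00000000e+00  1.00000000e+00]]
[[229.  92.]
 [257.  92.]
 [256. 213.]
 [231. 213.]]
[[228. 127.]
 [254. 127.]
 [254. 206.]
 [230. 206.]]
```

View pics/w1.png

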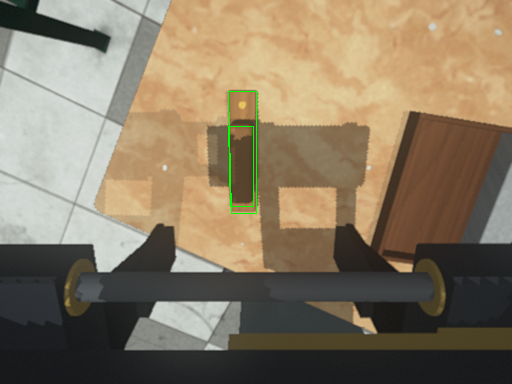

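The wrist view shows the estimated outlines sitting on the scraper (pixels 229–257, 92–213), so the pose is good. I'll descend and grip.

```bash
python3 -m handwheel '[[[0.4,-1.4,0,0,0,0,8.7],[0.4,-1.4,4,0,0,0,8.7],[0.4,-1.4,8,0,0,0,8.7],[0.4,-1.4,11,0,0,0,8.7],[0.4,-1.4,13,0,0,0,8.7],[0.4,-1.4,15,0,0,0,8.7],[0.4,-1.4,16.5,0,0,0,8.7],[0.4,-1.4,16.5,0,0,0,8.7],[0.4,-1.4,16.5,0,0,0,2],[0.4,-1.4,16.5,0,0,0,2],[0.4,-1.4,16.5,0,0,0,2],[0.4,-1.4,16.5,0,0,0,2],[0.4,-1.4,16.5,0,0,0,1.5],[0.4,-1.4,16.5,0,0,0,1.5],[0.4,-1.4,16.5,0,0,0,1.5],[0.4,-1.4,16.5,0,0,0,1.5]]]' 45; python3 -c "
from h import *
from plant import *
o=get_obs();r=R.from_quat(o['ee_rot'][[1,2,3,0]]).as_matrix();print(o['tcp_pos'],r)"
```

```text
time_s: 4.05
tcp_pos: [0.4207, 0.3521, 0.0331]
ee_rot: [-0.0, 0.973, 0.232, -0.0]
contact_force: [0.2, -0.8, -1.1]
gripper_width: 0.352
grip_force: 0.0
[0.42072309 0.35212128 0.03309968] [[ 8.92104660e-01  4.51828810e-01 -4.02422587e-05]
 [ 4.51828811e-01 -8.92104661e-01  1.05441940e-06]
 [-3.54238895e-05 -1.91232644e-05 -9.99999999e-01]]
```

```bash
python3 -m handwheel '[[[0,0,0,0,0,0,1.5],[0,0,0,0,0,0,1.5],[0,0,0,0,0,0,1.5],[0,0,0,0,0,0,1.5],[0,0,0,0,0,0,1.5]]]' 45; python3 -m handwheel '[[[0,0,-1,0,0,0,1.5],[0,0,-3,0,0,0,1.5],[0,0,-6,0,0,0,1.5],[0,0,-9,0,0,0,1.5],[0,0,-11,0,0,0,1.5],[0,0,-12,0,0,0,1.5],[0,0,-12,0,0,0,1.5],[0,0,-12,0,0,0,1.5]]]'
```

```text
time_s: 4.55
tcp_pos: [0.4208, 0.352, 0.033]
ee_rot: [0.0, 0.973, 0.232, -0.0]
contact_force: [0.7, -0.0, -1.2]
gripper_width: 0.271
grip_force: 44.9
time_s: 5.35
tcp_pos: [0.4199, 0.3517, 0.1524]
ee_rot: [0.0, 0.973, 0.232, -0.001]
contact_force: [0.3, -0.3, -2.8]
gripper_width: 0.273
grip_force: 44.9
```

Gripped (opening about 24 mm) and lifted, with about 2.5 N of added weight. Now I'll carry it to the back of the slab.

```bash
python3 -m handwheel '[[[-0.4,2,0,0,0,0.01,1.5],[-1,5.3,0,0,0,0.02,1.5],[-1.8,9.3,0,0,0,0.035,1.5],[-2.6,13.3,0,0,0,0.05,1.5],[-3.4,17.3,0,0,0,0.065,1.5],[-4.1,21.3,0,0,0,0.08,1.5],[-4.9,25.3,0,0,0,0.095,1.5],[-5.6,29.3,0,0,0,0.11,1.5],[-6.4,33.3,0,0,0,0.125,1.5],[-7.2,37.3,0,0,0,0.14,1.5],[-7.8,40.8,0,0,0,0.15,1.5],[-8.2,43,0,0,0,0.162,1.5],[-8.4,43.8,0,0,0,0.162,1.5],[-8.4,43.8,0,0,0,0.162,1.5],[-8.4,43.8,0,0,0,0.162,1.5],[-8.4,43.8,0,0,0,0.162,1.5]]]'
python3 - <<'E'
from h import *
from plant import *
o=get_obs();r=R.from_quat(o["ee_rot"][[1,2,3,0]]).as_matrix();np.set_printoptions(precision=4,suppress=True)
b=np.radians(107.6);d=o["tcp_pos"][:2]-[.530,-.034];print(o["tcp_pos"],r,"board",d@[np.sin(b),-np.cos(b)],d@[np.cos(b),np.sin(b)],np.degrees(np.arctan2(r[1,0],r[0,0])))
c=camera("side");cv2.imwrite("pics/s2.png",cv2.resize(c["img"][130:270,180:340,::-1],None,fx=4,fy=4,interpolation=cv2.INTER_CUBIC))
E
```

```text
time_s: 6.95
tcp_pos: [0.5427, -0.0749, 0.1527]
ee_rot: [-0.001, 0.988, 0.154, -0.001]
contact_force: [0.1, -0.2, -2.8]
gripper_width: 0.269
grip_force: 44.9
[ 0.5427 -0.0749  0.1527] [[ 0.9528  0.3036 -0.0018]
 [ 0.3036 -0.9528  0.001 ]
 [-0.0014 -0.0015 -1.    ]] board -0.00024953117813914633 -0.042828099073319026 17.672502758304883
```

View pics/s2.png

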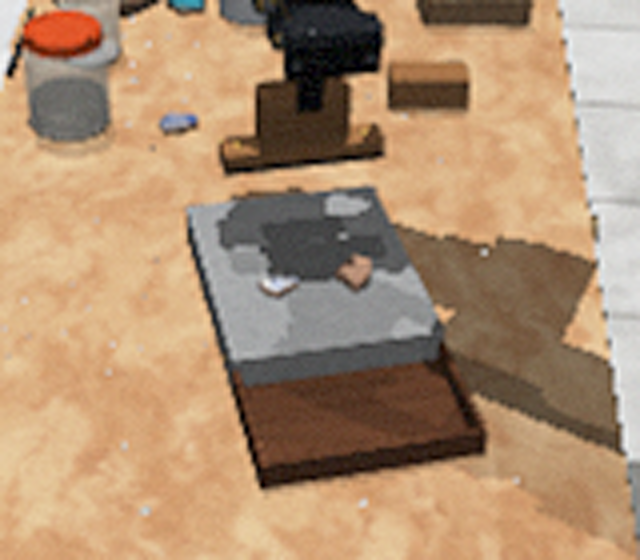

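The scraper hangs level over the back of the slab and the chips lie ahead of it. I'll lower it.

```bash
python3 -m handwheel '[[[0,0,2,0,0,0,1.5],[0,0,4.5,0,0,0,1.5],[0,0,6.5,0,0,0,1.5],[0,0,7.5,0,0,0,1.5],[0,0,8,0,0,0,1.5],[0,0,8.2,0,0,0,1.5],[0,0,8.2,0,0,0,1.5],[0,0,8.2,0,0,0,1.5]]]';python3 -m handwheel '[[[0,0,0.1,0,0,0,1.5],[0,0,0.1,0,0,0,1.5],[0,0,0.1,0,0,0,1.5]]]'; python3 -m handwheel '[[[0,0,0.05,0,0,0,1.5],[0,0,0.05,0,0,0,1.5],[0,0,0.05,0,0,0,1.5]]]'
```

```text
time_s: 7.8
tcp_pos: [0.5444, -0.0768, 0.0719]
ee_rot: [0.0, 0.988, 0.153, 0.001]
contact_force: [-0.1, 0.0, -2.5]
gripper_width: 0.273
grip_force: 44.9
time_s: 8.1
tcp_pos: [0.5439, -0.0767, 0.0704]
ee_rot: [0.0, 0.988, 0.153, 0.0]
contact_force: [-0.3, -0.0, -2.5]
gripper_width: 0.269
grip_force: 44.9
time_s: 8.4
tcp_pos: [0.5437, -0.0766, 0.0696]
ee_rot: [-0.0, 0.988, 0.153, -0.0]
contact_force: [-0.8, -0.0, -2.9]
gripper_width: 0.27
grip_force: 44.9
```

```bash
python3 -m handwheel '[[[0,0,0.05,0,0,0,1.5],[0,0,0.05,0,0,0,1.5],[0,0,0.05,0,0,0,1.5]]]';python3 -m handwheel '[[[0,0,0.05,0,0,0,1.5],[0,0,0.05,0,0,0,1.5],[0,0,0.05,0,0,0,1.5]]]'
```

```text
time_s: 8.7
tcp_pos: [0.5437, -0.0766, 0.069]
ee_rot: [-0.0, 0.988, 0.153, -0.0]
contact_force: [0.4, 0.3, -1.9]
gripper_width: 0.274
grip_force: 44.9
time_s: 9.0
tcp_pos: [0.5437, -0.0766, 0.069]
ee_rot: [0.0, 0.988, 0.153, 0.0]
contact_force: [-1.9, -1.1, 3.3]
gripper_width: 0.275
grip_force: 44.9
```

Light contact of about 6 N. Now I'll wipe along the board, which is tool −y.

```bash
python3 -m handwheel '[[[0,-0.5,0,0,0,0,1.5],[0,-1.3,0,0,0,0,1.5],[0,-2.2,0,0,0,0,1.5],[0,-3.1,0,0,0,0,1.5],[0,-4,0,0,0,0,1.5],[0,-4.9,0,0,0,0,1.5],[0,-5.8,0,0,0,0,1.5],[0,-6.7,0,0,0,0,1.5],[0,-7.6,0,0,0,0,1.5],[0,-8.5,0,0,0,0,1.5],[0,-9.4,0,0,0,0,1.5],[0,-10.2,0,0,0,0,1.5],[0,-10.2,0,0,0,0,1.5]]]'; python3 - <<'E'
from h import *
from plant import *
c=camera("side");cv2.imwrite("pics/s3.png",cv2.resize(c["img"][150:270,200:340,::-1],None,fx=4,fy=4,interpolation=cv2.INTER_CUBIC))
E
```

```text
time_s: 10.3
tcp_pos: [0.5128, 0.0223, 0.069]
ee_rot: [-0.001, 0.988, 0.153, 0.0]
contact_force: [2.7, -0.4, 6.7]
gripper_width: 0.27
grip_force: 44.9
```

View pics/s3.png

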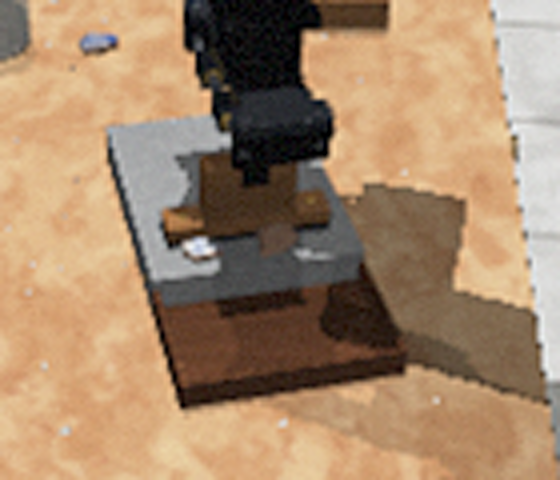

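Both chips are riding ahead of the foot: the glazed one at (198,246) and the terracotta one at (278,238). I'll carry on past the edge.

```bash
python3 -m handwheel '[[[0,-0.6,0,0,0,0,1.5],[0,-1.4,0,0,0,0,1.5],[0,-2.2,0,0,0,0,1.5],[0,-3,0,0,0,0,1.5],[0,-3.8,0,0,0,0,1.5],[0,-4.6,0,0,0,0,1.5],[0,-5.3,0,0,0,0,1.5],[0,-5.5,0,0,0,0,1.5],[0,-5.5,0,0,0,0,1.5],[0,-5.5,0,0,0,0,1.5],[0,-5.5,0,0,0,0,1.5]]]'; python3 -m handwheel '[[[0,0,-1,0,0,0,1.5],[0,0,-4,0,0,0,1.5],[0,0,-8,0,0,0,1.5],[0,0,-12,0,0,0,1.5],[0,0,-15,0,0,0,1.5],[0,0,-16,0,0,0,1.5],[0,0,-16,0,0,0,1.5],[0,0,-16,0,0,0,1.5]]]';  python3 - <<'E'
from h import *
from plant import *
a=camera("side")["img"][160:270,230:340,::-1];b=camera("top")["img"][150:260,160:320,::-1]
cv2.imwrite("pics/s4.png",cv2.resize(np.hstack([a,b]),None,fx=2.9,fy=2.9,interpolation=cv2.INTER_CUBIC))
E
```

```text
time_s: 11.45
tcp_pos: [0.4956, 0.0738, 0.0686]
ee_rot: [-0.0, 0.988, 0.153, -0.0]
contact_force: [2.4, -2.9, 6.8]
gripper_width: 0.273
grip_force: 45.0
time_s: 12.25
tcp_pos: [0.494, 0.0736, 0.2266]
ee_rot: [-0.001, 0.988, 0.153, -0.003]
contact_force: [-0.1, 0.7, -2.7]
gripper_width: 0.269
grip_force: 44.9
```

View pics/s4.png

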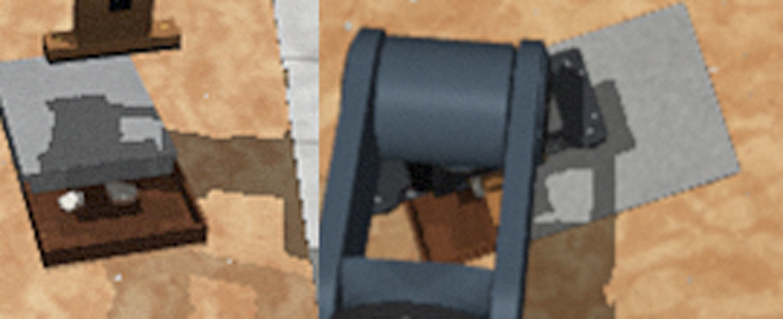

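Both chips lie in the tray, at (70,200) and (122,190). Now I'll carry the scraper back to its free spot.

```bash
python3 -m handwheel '[[[0.1,-2,0,0,0,0,1.5],[0.3,-6,0,0,0,0,1.5],[0.5,-10,0,0,0,0,1.5],[0.7,-14,0,0,0,0,1.5],[0.9,-18,0,0,0,0,1.5],[1.1,-22,0,0,0,0,1.5],[1.3,-26,0,0,0,0,1.5],[1.4,-28,0,0,0,0,1.5],[1.4,-28.6,2,0,0,0,1.5],[1.4,-28.6,6,0,0,0,1.5],[1.4,-28.6,10,0,0,0,1.5],[1.4,-28.6,14,0,0,0,1.5],[1.4,-28.6,17,0,0,0,1.5],[1.4,-28.6,18.5,0,0,0,1.5],[1.4,-28.6,18.9,0,0,0,1.5],[1.4,-28.6,18.9,0,0,0,1.5],[1.4,-28.6,18.9,0,0,0,1.5],[1.4,-28.6,18.9,0,0,0,1.5]]]'
```

```text
time_s: 14.15
tcp_pos: [0.4241, 0.3504, 0.0406]
ee_rot: [-0.0, 0.988, 0.153, 0.001]
contact_force: [-0.1, 0.5, -2.1]
gripper_width: 0.273
grip_force: 44.9
```

```bash
python3 -m handwheel '[[[0,0,0.3,0,0,0,1.5],[0,0,0.6,0,0,0,1.5],[0,0,0.65,0,0,0,1.5],[0,0,0.65,0,0,0,1.5],[0,0,0.65,0,0,0,1.5]]]';python3 -m handwheel '[[[0,0,0.05,0,0,0,1.5],[0,0,0.05,0,0,0,1.5],[0,0,0.05,0,0,0,1.5]]]';python3 -m handwheel '[[[0,0,0.05,0,0,0,1.5],[0,0,0.05,0,0,0,1.5],[0,0,0.05,0,0,0,1.5]]]'
```

```text
time_s: 14.65
tcp_pos: [0.4233, 0.35, 0.0331]
ee_rot: [-0.0, 0.988, 0.153, 0.0]
contact_force: [-0.6, 0.8, -3.5]
gripper_width: 0.273
grip_force: 44.9
time_s: 14.95
tcp_pos: [0.4234, 0.35, 0.033]
ee_rot: [-0.0, 0.988, 0.153, 0.0]
contact_force: [-1.5, -1.0, 3.3]
gripper_width: 0.272
grip_force: 44.9
time_s: 15.25
tcp_pos: [0.4234, 0.35, 0.033]
ee_rot: [-0.0, 0.988, 0.153, 0.0]
contact_force: [-1.0, -1.4, 6.4]
gripper_width: 0.275
grip_force: 44.9
```

```bash
python3 -m handwheel '[[[0,0,-0.05,0,0,0,5],[0,0,-0.05,0,0,0,8],[0,0,-0.05,0,0,0,8],[0,0,-0.05,0,0,0,8],[0,0,-0.05,0,0,0,8],[0,0,-0.05,0,0,0,8],[0,0,-0.05,0,0,0,8],[0,0,-1,0,0,0,8],[0,0,-4,0,0,0,8],[0,0,-8,0,0,0,8],[0,0,-12,0,0,0,8],[0,0,-16,0,0,0,8],[0,0,-20,0,0,0,8],[0,0,-20,0,0,0,8],[10,-10,-20,0,0,0,8],[10,-10,-20,0,0,0,8],[10,-10,-20,0,0,0,8],[10,-10,-20,0,0,0,8],[10,-10,-20,0,0,0,8]]]';python3 - <<'E'
from h import *
from plant import *
a=camera("side")["img"][160:320,220:340,::-1];b=camera("top")["img"][110:270,90:320,::-1]
cv2.imwrite("pics/s5.png",cv2.resize(np.hstack([a,b]),None,fx=2.2,fy=2.2,interpolation=cv2.INTER_CUBIC))
E
```

```text
time_s: 17.15
tcp_pos: [0.4875, 0.4752, 0.2307]
ee_rot: [0.001, 0.988, 0.153, -0.001]
contact_force: [-0.4, 0.6, 0.5]
gripper_width: 0.916
grip_force: 0.0
```

View pics/s5.png

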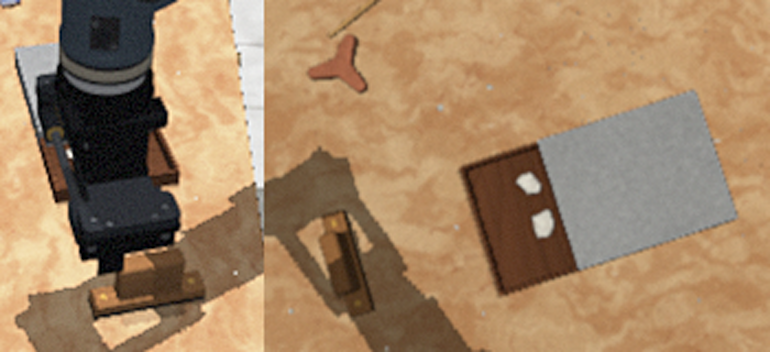

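The scraper stands upright, and clear of the tray, at (345,260) in the top view. Both chips are in the tray at (528,183) and (543,222), turned over with their white undersides up. The gripper is free.

```bash
python3 -c "
from plant import *
print(finish_job())"
```

```text
the job is handed in; nothing more can be done
None
```

The job is handed in at about 17 s of the 51 s limit: both chips are in the catch tray, the scraper stands upright on the table clear of the board and tray, and the gripper is touching nothing.

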